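# Find the empty bay of the covered charging dock and slide the pack in

### The job

One bay of the covered charging dock is empty: press the feeler buttons on its cover to find the one that goes all the way down, the others stop almost at once. Then push the loose battery pack along the loading shelf, without lifting it off, into that bay until it stops fully home against the back, and let go. Leave the other things on the bench where they are.

Things in the scene. Friction and masses are not known exactly. Their poses are not given: they have to be found in the camera images.
- dock: Fixed grey charging dock, 350 mm wide (its y). Origin at bench level under the middle of the cover's front edge; x points into the bays, away from the robot. x -170 to 0 mm: flat aluminium loading shelf without rims, 8 mm above the bench. x 0 to 98 mm: opaque cover, top at 37 mm, over four bays side by side. Behind it a housing 50 mm high, to x = 161 mm
- pack: The loose battery pack to put away: flat dark slab, grey top, 92 long (its x) x 72 wide (y) x 20 mm high, upright corners rounded 4 mm, 0.15 to 0.31 kg; origin at the centre of its underside. Starts flat on the loading shelf, up to 0.35 rad askew; either end may lead. Fully home its centre is at dock x = 40 mm, its rear end 6 mm proud of the cover's edge
- bay1 (a point): Floor centre of the mouth of bay 1, at the cover's front edge, dock y = +129 mm. Axes as the dock's. Each bay: floor level with the shelf, 80 mm wide, 26 high, 86 deep to the back stop; 6 mm walls, round noses to dock x = -15 mm. A light flap in the mouth swings inward, and rests on a loaded pack. Three bays hold a hidden 56 mm long pack at the back, which would stop ours with its centre 16 mm before the cover's edge
- key1_top (a point): Fixed point at the top centre (unpressed) of feeler button 1: round black cap 28 mm across on a stem, over bay 1, 58 mm above the bench, 56 mm behind the cover's front edge
- key1 (a joint): How far feeler button 1 is pressed down (m): 0 released, 0.012 at its end stop. Spring 0.75 N at first, 3.75 N at the end. Over a full bay it meets the hidden pack and stops hard after 0.003; over the empty bay it goes down the whole 0.012
- bay2 (a point): Floor centre of the mouth of bay 2, at the cover's front edge, dock y = +43 mm. Axes as the dock's. As bay 1
- key2_top (a point): Fixed point at the top centre (unpressed) of feeler button 2: round black cap 28 mm across on a stem, over bay 2, 58 mm above the bench, 56 mm behind the cover's front edge
- key2 (a joint): How far feeler button 2 is pressed down (m): 0 released, 0.012 at its end stop. Spring 0.75 N at first, 3.75 N at the end. Over a full bay it meets the hidden pack and stops hard after 0.003; over the empty bay it goes down the whole 0.012
- bay3 (a point): Floor centre of the mouth of bay 3, at the cover's front edge, dock y = -43 mm. Axes as the dock's. As bay 1
- key3_top (a point): Fixed point at the top centre (unpressed) of feeler button 3: round black cap 28 mm across on a stem, over bay 3, 58 mm above the bench, 56 mm behind the cover's front edge
- key3 (a joint): How far feeler button 3 is pressed down (m): 0 released, 0.012 at its end stop. Spring 0.75 N at first, 3.75 N at the end. Over a full bay it meets the hidden pack and stops hard after 0.003; over the empty bay it goes down the whole 0.012
- bay4 (a point): Floor centre of the mouth of bay 4, at the cover's front edge, dock y = -129 mm. Axes as the dock's. As bay 1
- key4_top (a point): Fixed point at the top centre (unpressed) of feeler button 4: round black cap 28 mm across on a stem, over bay 4, 58 mm above the bench, 56 mm behind the cover's front edge
- key4 (a joint): How far feeler button 4 is pressed down (m): 0 released, 0.012 at its end stop. Spring 0.75 N at first, 3.75 N at the end. Over a full bay it meets the hidden pack and stops hard after 0.003; over the empty bay it goes down the whole 0.012
- tape: Bystander: roll of brown tape lying on the dock's rear housing, 72 mm across, 24 mm high; origin at the centre of its underside
- phone: Bystander: white phone lying flat by the dock's left (+y) end, 146 x 70 x 10 mm; origin at the centre of its underside
- driver: Bystander: screwdriver lying along the dock's right (-y) end, 170 mm long; origin about the middle of its length
- flux: Bystander: clear flux bottle, 52 mm across, 120 mm high; origin at the centre of its underside
- mug: Bystander: white mug, 80 mm across, 90 mm high; origin at the centre of its underside
- scraps: Bystander: clear open scrap tray, 130 x 100 x 35 mm; origin at the centre of its underside

How it is judged:
On the way:
1. the feeler button of the empty bay has been pressed down past 9 mm (value of joint any of key1, key2, key3, key4 above 0.009 m), for 0.05 s.
At the end, for the whole second after the job is handed in: The pack lies flat and at rest inside a bay of the dock, pushed home to within 6 mm of the back stop, and is released (x of pack in the frame of dock between 0.034 and 0.045 m and y of pack in the frame of dock between -0.14 and 0.14 m and z of pack in the frame of dock between 0.004 and 0.012 m and angle between pack's own z axis and vertical below 0.1 rad and linear speed of pack below 0.01 m/s); the robot touches nothing.
It fails at once if the pack is lifted more than 15 mm off the loading shelf (z of pack in the frame of dock above 0.023 m).
It fails at once if a bystander is moved more than 30 mm (distance of any of tape, phone, driver, flux, mug, scraps from where it was at the start of the episode above 0.03 m).
It also fails if it takes over 58 s, if anything falls off the work surface, if the arm or the gripper's body presses on something with over 40 N, if the wrist force passes 120 N, or if a joint passes its speed limit or range.

### The arm

A 7-joint arm with a two-finger parallel gripper is mounted at the origin on the work surface. World frame = base frame: x ahead of the robot, y to its left, z up, the work surface at z = 0. Lengths are in m, angles in rad, forces in N, time in s.
With the tool pointing down it reaches from about 0.4 to 0.85 m from the base axis. Payload 4.5 kg.
Tool frame: the origin (TCP) lies between the finger pads; the fingertips stand 19 mm ahead of it and the grasp point (between the pads) is the TCP (r.tips_ahead is the distance from the TCP to the fingertips, in m); z points along the fingers, y is the line along which they close (so a half turn about z gives the same grasp; the last joint's range is limited). The gripper opens to 88 mm and grips with 3 to 60 N. Pads are 18 mm wide; open, the fingers measure 123 mm over their backs; the gripper's body (75 mm by 187 mm) begins 45 mm behind the grasp point.
Start: joints at [1.24, 0.689, -0.195, 1.565, 0.157, 0.902, -0.215], TCP at [0.223, -0.584, 0.258] pointing down, gripper open.
Joint ranges: [-3.01, 3.01], [-0.46, 2.08], [-1.47, 1.51], [0.13, 2.56], [-1, 4.14], [0.04, 2.09], [-2.66, 2.66]. Speed limits (rad/s): [2.57, 2.57, 3.14, 3.14, 3.14, 3.14, 3.14].

### API

Orientations are given as a unit quaternion [x, y, z, w].
In Python, from plant import r, cams, models gives the robot as it stands. The module is installed in compiled form; this text tells all that it offers.
- The arm moves only by the tool jog_arm, never from a script. Its arguments are lists of equal length, an entry for each row: "turn": the turn, a rotation vector about the tool's x, y, z in rad, a list of three; "translation": the shift along the tool's x, y, z in m, a list of three; "grip": the closure, from 0 (fully open) to 1 (shut). In form: {"turn": [[ax, ay, az], ...], "translation": [[tx, ty, tz], ...], "grip": [grip, ...]}. A call has 1 to 20 rows; each row is the pose to reach, as a shift and turn from the pose commanded when the call began, along the tool's axes at that moment; what a row does not reach only later rows make up. A row lasts 1/8 s, in which the tool goes at most 62.5 mm and 10.7 degrees, less where a joint would pass 70% of its speed; a pose out of reach is approached as far as the arm can. A call with a gripper value outside its range is refused whole. The fingers move at their own pace and stop on an object; "force" is the grip in N (left out, the last holds). Time passes only in rows, so rows that repeat a pose let the fingers close. It gives the time, the measured TCP pose, the force, the opening and the grip force at its end, in the units of the state.
- r.get_state(): the state, without advancing time (a new reading comes with each control period).
- cams.snapshot(name): name is "scene" or "top" or "wrist"; returns the picture (400x640x3 uint8, red, green, blue); there is no depth.
- cams.camera_params(name): a dict with "fx", "fy", "cx", "cy" (pixels), "eye" and "orientation" of the camera in the world. Camera axes: x right, y up, looking along -z (the intrinsics and any distortion apply to the point x, -y, -z); pixel columns grow to the right and rows downward; lengths in m; the calibration is good to about 2 mm. A picture is of the moment at which its call begins: read the wrist's pose just before it. camera_params takes no time and is no camera call; for the wrist camera it gives the pose at the moment of the call.
- r.finish_job(): hands the job in; it is judged then, once.
Trained networks look in the newest picture that a camera, given by its name, has taken for a name from the list of things; names that differ only in an ending like _2 or _b are one class to them, and where a whole thing is asked for, a point or a joint stands for the part that bears it (a point fixed in the world has none). Each returns a list of dicts, best first, with "p" (0 to 1); they miss things now and then, are a little off and sometimes report something else, mostly with a low value. They report only what shows in the picture. A call takes as long as a camera call.
- models.find_in(camera, name): "position" ([x, y, z] in m, in world coordinates, good to about 4 mm: the middle of the surface that is visible of it).
- models.masks_of(camera, name): "pixels" (400x640 bool, what is visible of it).
- models.place_of(camera, name): "position" ([x, y, z] in m, in world coordinates, good to about 4 mm: a listed point, or the origin of a listed thing).
The state is a dict: "clock": time; "q": joint angles; "qd": joint speeds; "joint_torque": joint torques, N m; "tool_pos": TCP position; "eef_rot": TCP orientation; "contact_force": force on the tool from outside, world axes, zero at the start; "moment": the same for the moment, N m; "opening": opening from 0.0 (shut) to 1.0 (fully open); "finger_force": force on a finger pad.
Only numpy, scipy, OpenCV 4.12 (cv2) and the standard library are available. Lean on these libraries where they do the work, as an engineer would, in place of code of your own. Each camera call takes 0.05 s, during which the arm holds its last target. There are 200 camera calls.

## Working session

There is one attempt and no reset: what is moved stays moved. The work goes in short steps, Python scripts to look and compute and a tool call to move; the robot and the scene stay as the last step left them, time stands still between calls to the robot, and variables do not carry over. Pictures are saved under pics/ and viewed, at most 10 in all, crops included, and the job is handed in when it is done.

Besides the shell and the picture viewer there is one more tool, called as name(argument=value, ...) on one line, values as JSON. jog_arm: Moves the arm, as the interface text tells. Its arguments: {"type":"object","properties":{"turn":{"type":"array"},"translation":{"type":"array"},"grip":{"type":"array"},"force":{"type":"number"}},"required":["turn","translation","grip"]}

```bash
mkdir -p pics; cat > h.py <<'E'
import numpy as np, cv2
from scipy.spatial.transform import Rotation as R
from plant import r, cams, models
def save(name,f):
    im=cams.snapshot(name); cv2.imwrite('pics/'+f,cv2.cvtColor(im,cv2.COLOR_RGB2BGR)); return im
def ray(cam,u,v,z):
    p=cams.camera_params(cam); d=np.array([(u-p['cx'])/p['fx'],-(v-p['cy'])/p['fy'],-1])
    M=R.from_quat(p['orientation']).as_matrix(); d=M@d; e=np.array(p['eye']); return e+d*(z-e[2])/d[2]
E
python3 - <<'E'
from h import *
for k,v in r.get_state().items(): print(k,np.round(v,3))
save('top','t1.png');save('scene','s1.png')
for c in('top','scene'):
    print(c,{k:np.round(v,3).tolist() for k,v in cams.camera_params(c).items()})
for n in ['dock','pack','key1_top','key2_top','key3_top','key4_top','bay1','bay4','tape','phone','flux','mug','scraps','driver']:
    for c in ('top','scene'):
        print(n,c,[(np.round(d['position'],3).tolist(),round(d['p'],2)) for d in models.place_of(c,n)[:2]])
E
```

```text
clock 0.0
q [ 1.24   0.69  -0.194  1.566  0.157  0.902 -0.215]
qd [-0.002  0.     0.001  0.    -0.    -0.    -0.   ]
joint_torque [ 1.0000e-03 -5.2755e+01 -1.2670e+00 -1.5343e+01 -5.3000e-02  7.0000e-03
  0.0000e+00]
tool_pos [ 0.223 -0.583  0.257]
eef_rot [ 0.983  0.181 -0.    -0.001]
contact_force [-0.801  0.128 -1.087]
moment [ 0.017 -0.009  0.005]
finger_force 0.0
opening 1.001
top {'fx': 371.626, 'fy': 371.626, 'cx': 324.984, 'cy': 201.762, 'eye': [0.408, -0.039, 1.102], 'orientation': [-0.065, 0.065, 0.711, -0.697]}
scene {'fx': 516.038, 'fy': 516.038, 'cx': 321.947, 'cy': 203.232, 'eye': [1.759, 0.756, 1.142], 'orientation': [0.213, 0.392, 0.798, 0.405]}
dock top [([0.615, 0.009, 0.004], 0.8)]
dock scene [([0.611, 0.012, -0.002], 0.76), ([0.671, 0.048, 0.061], 0.39)]
pack top [([0.521, 0.02, 0.01], 0.79)]
pack scene [([0.519, 0.021, 0.007], 0.62), ([0.428, -0.462, -0.003], 0.57)]
key1_top top [([0.662, 0.138, 0.058], 0.67)]
key1_top scene [([0.659, 0.138, 0.058], 0.74), ([0.6, 0.256, -0.005], 0.45)]
key2_top top [([0.661, 0.055, 0.055], 0.76)]
key2_top scene [([0.672, 0.046, 0
[... 520 characters left out ...]
 [([0.6, 0.136, 0.008], 0.85), ([0.616, -0.03, 0.006], 0.85)]
tape top [([0.735, 0.117, 0.047], 0.67)]
tape scene [([0.739, 0.113, 0.047], 0.56)]
phone top [([0.605, 0.259, 0.002], 0.57)]
phone scene [([0.599, 0.254, -0.0], 0.64), ([0.642, 0.393, 0.001], 0.52)]
flux top [([0.643, 0.392, 0.004], 0.9), ([0.733, 0.116, 0.048], 0.2)]
flux scene [([0.642, 0.394, 0.002], 0.75)]
mug top [([0.615, -0.433, 0.002], 0.85)]
mug scene [([0.613, -0.44, 0.0], 0.72)]
scraps top [([0.428, -0.467, -0.004], 0.83)]
scraps scene [([0.429, -0.46, -0.004], 0.62), ([0.608, 0.139, 0.01], 0.43)]
driver top [([0.585, -0.215, 0.005], 0.74)]
driver scene [([0.577, -0.212, -0.001], 0.64), ([0.612, -0.439, -0.002], 0.62)]
```

View pics/t1.png

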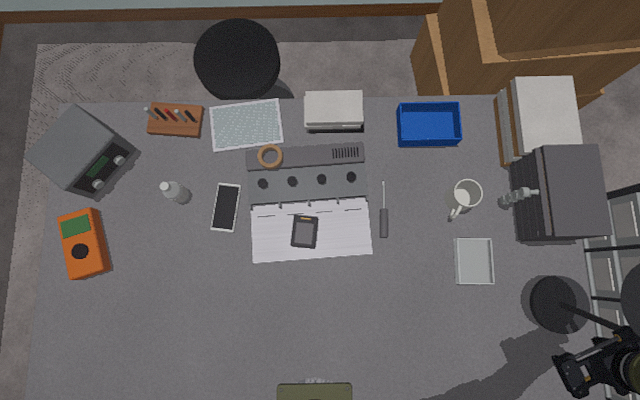

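```bash
python3 - <<'E'
from h import *
# dock pose fit from keys (dock frame (56, y)) 
P=np.array([[.662,.138],[.6605,.1365],[.661,.055],[.671,.047],[.671,-.032],[.67,-.035],[.675,-.119],[.681,-.116],[.615,.009],[.611,.012]])
L=np.array([[.056,.129]]*2+[[.056,.043]]*2+[[.056,-.043]]*2+[[.056,-.129]]*2+[[0,0]]*2)
pc,lc=P.mean(0),L.mean(0);H=(L-lc).T@(P-pc);a=np.arctan2(H[0,1]-H[1,0],H[0,0]+H[1,1])
M=np.array([[np.cos(a),-np.sin(a)],[np.sin(a),np.cos(a)]]);t=pc-M@lc
print('yaw',a,'origin',t); 
for y in(.129,.043,-.043,-.129):print(M@[.056,y]+t)
m=models.masks_of('top','pack');m0=m[0]
u=m0['pixels'].astype(np.uint8);cs,_=cv2.findContours(u,cv2.RETR_EXTERNAL,cv2.CHAIN_APPROX_NONE)
c=max(cs,key=cv2.contourArea);pts=np.array([ray('top',*q[0],.028)[:2] for q in c])
rc=cv2.minAreaRect((pts*1000).astype(np.float32));print(m0['p'],rc,'dock frame',M.T@(np.array(rc[0])/1000-t))
print(R.from_quat(r.get_state()['eef_rot']).as_matrix().round(3))
E
```

```text
yaw 0.05892956865082207 origin [0.61302777 0.00691148]
[0.66133304 0.13898571]
[0.66639805 0.05313499]
[ 0.67146306 -0.03271573]
[ 0.67652807 -0.11856645]
0.96 ((522.876953125, 23.45806312561035), (78.0127944946289, 93.63896942138672), 82.4175796508789) dock frame [-0.08901981  0.02182733]
[[ 0.934  0.357  0.   ]
 [ 0.357 -0.934 -0.   ]
 [-0.     0.    -1.   ]]
```

The top view shows the dock with its buttons at (263,183), (292,181), (321,179) and (351,177). The pack is at (304,231), slightly askew. The networks' positions agree with the picture, so I'm moving above key 4.

jog_arm(turn=[[0, 0, 0.306], [0, 0, 0.306], [0, 0, 0.306], [0, 0, 0.306], [0, 0, 0.306], [0, 0, 0.306], [0, 0, 0.306], [0, 0, 0.306], [0, 0, 0.306], [0, 0, 0.306], [0, 0, 0.306], [0, 0, 0.306], [0, 0, 0.306], [0, 0, 0.306], [0, 0, 0.306], [0, 0, 0.306], [0, 0, 0.306], [0, 0, 0.306]], translation=[[0.589, -0.272, 0], [0.589, -0.272, 0], [0.589, -0.272, 0], [0.589, -0.272, 0], [0.589, -0.272, 0], [0.589, -0.272, 0], [0.589, -0.272, 0], [0.589, -0.272, 0], [0.589, -0.272, 0], [0.589, -0.272, 0], [0.589, -0.272, 0], [0.589, -0.272, 0], [0.589, -0.272, 0], [0.589, -0.272, 0.1], [0.589, -0.272, 0.15], [0.589, -0.272, 0.157], [0.589, -0.272, 0.157], [0.589, -0.272, 0.157]], grip=[1, 1, 1, 1, 1, 1, 1, 1, 1, 1, 1, 1, 1, 1, 1, 1, 1, 1])

```text
clock: 3.8
tool_pos: [0.6769, -0.1213, 0.1027]
eef_rot: [1.0, 0.029, 0.001, 0.001]
contact_force: [-0.0, 0.5, 0.6]
opening: 0.005
finger_force: 0.0
```

jog_arm(turn=[[0, 0, 0], [0, 0, 0], [0, 0, 0], [0, 0, 0]], translation=[[0, 0, 0.02], [0, 0, 0.028], [0, 0, 0.032], [0, 0, 0.032]], grip=[1, 1, 1, 1])

```text
clock: 4.3
tool_pos: [0.6764, -0.1199, 0.0742]
eef_rot: [1.0, 0.029, 0.0, 0.0]
contact_force: [-11.8, 1.8, 35.0]
opening: 0.002
finger_force: 17.1
```

Key 4 stopped hard at about 3 mm, so bay 4 is full. Next is key 3.

jog_arm(turn=[[0, 0, 0], [0, 0, 0], [0, 0, 0], [0, 0, 0], [0, 0, 0], [0, 0, 0], [0, 0, 0], [0, 0, 0]], translation=[[0, 0, -0.03], [0, -0.05, -0.03], [0, -0.086, -0.03], [0, -0.086, -0.03], [0, -0.086, -0.015], [0, -0.086, -0.006], [0, -0.086, -0.002], [0, -0.086, -0.002]], grip=[1, 1, 1, 1, 1, 1, 1, 1])

```text
clock: 5.3
tool_pos: [0.6707, -0.0354, 0.0703]
eef_rot: [1.0, 0.029, -0.001, 0.001]
contact_force: [-0.8, -0.7, 2.9]
opening: 0.007
finger_force: 1.2
```

Key 3 yields softly, so I'm pressing it further.

jog_arm(turn=[[0, 0, 0], [0, 0, 0], [0, 0, 0]], translation=[[0, 0, 0.004], [0, 0, 0.005], [0, 0, 0.005]], grip=[1, 1, 1])

```text
clock: 5.68
tool_pos: [0.6714, -0.0343, 0.066]
eef_rot: [1.0, 0.029, 0.0, 0.0]
contact_force: [-0.7, -3.1, 3.5]
opening: 0.003
finger_force: 1.7
```

```bash
python3 - <<'E'
from h import *
s=r.get_state();print(s['tool_pos'],s['contact_force'])
E
```

```text
[ 0.67140822 -0.03431786  0.06598979] [-0.66970715 -3.06943354  3.4744946 ]
```

jog_arm(turn=[[0, 0, 0], [0, 0, 0], [0, 0, 0], [0, 0, 0.191], [0, 0, 0.191], [0, 0, 0.191], [0, 0, 0.191], [0, 0, 0.191]], translation=[[0, 0, 0.001], [0, 0, -0.06], [0, 0, -0.12], [-0.06, -0.03, -0.14], [-0.147, -0.065, -0.14], [-0.147, -0.065, -0.14], [-0.147, -0.065, -0.14], [-0.147, -0.065, -0.14]], grip=[1, 1, 0.5, 0, 0, 0, 0, 0])

```text
clock: 6.68
tool_pos: [0.5217, 0.0231, 0.2058]
eef_rot: [0.998, -0.066, 0.001, -0.0]
contact_force: [-0.0, -0.5, -0.0]
opening: 0.66
finger_force: 0.0
```

```bash
python3 - <<'E'
from h import *
p=cams.camera_params('wrist');print(p)
save('wrist','w1.png')
for n in('pack','bay3','dock','key3_top'): print(n,[(np.round(d['position'],3).tolist(),round(d['p'],2)) for d in models.place_of('wrist',n)[:3]])
m0=models.masks_of('wrist','pack')[0]
u=m0['pixels'].astype(np.uint8);cs,_=cv2.findContours(u,cv2.RETR_EXTERNAL,cv2.CHAIN_APPROX_NONE)
c=max(cs,key=cv2.contourArea);pts=np.array([ray('wrist',*q[0],.028)[:2] for q in c])
print(m0['p'],cv2.minAreaRect((pts*1000).astype(np.float32)),c[:,0].min(0),c[:,0].max(0))
print(r.get_state()['tool_pos'])
E
```

```text
{'fx': 343.35874062966275, 'fy': 343.35874062966275, 'cx': 324.43826807696723, 'cy': 194.82403872540905, 'eye': array([0.60377244, 0.01321421, 0.33276327]), 'orientation': array([ 0.10530399, -0.12196471,  0.74257278, -0.65009334])}
pack [([0.52, 0.022, 0.009], 0.89)]
bay3 [([0.621, -0.123, 0.008], 0.76), ([0.602, 0.136, 0.007], 0.69), ([0.611, 0.051, 0.01], 0.68)]
dock [([0.615, 0.011, 0.003], 0.62)]
key3_top []
0.88 ((522.0874633789062, 21.94218635559082), (72.62262725830078, 94.53643035888672), 82.82677459716797) [286 121] [367 221]
[0.52119601 0.02216785 0.20546456]
```

View pics/w1.png

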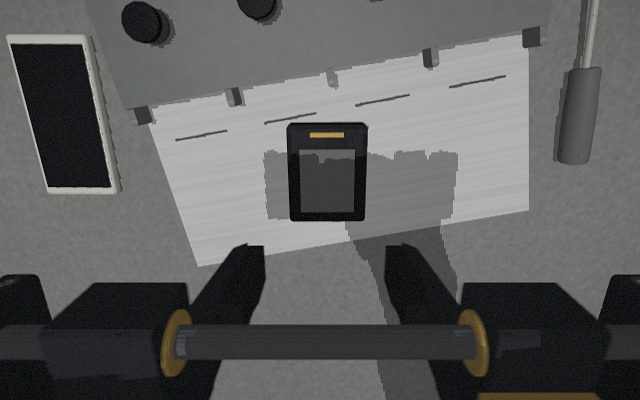

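The wrist view shows the pack at (327,172), the shelf front corners at (198,266) and (529,211), and the wall noses along the row (142,115) to (531,37). I'll get the dock frame from the shelf corners.

```bash
python3 - <<'E'
from h import *
A=ray('wrist',198,266,.008)[:2];B=ray('wrist',529,211,.008)[:2]
d=A-B;a=np.arctan2(-d[0],d[1]);M=np.array([[np.cos(a),-np.sin(a)],[np.sin(a),np.cos(a)]])
o=(A+B)/2+M@[.17,0];print(A,B,np.linalg.norm(d),'yaw',a,'origin',o)
for q in[(236,106),(333,87),(431,67)]: print('nose foot',M.T@(ray('wrist',*q,.008)[:2]-o), ray('wrist',*q,.008)[:2])
print('bay3 mouth',M@[0,-.043]+o,'pack in dock',M.T@(np.array([.522,.022])-o))
E
```

```text
[0.43347788 0.17242214] [ 0.4503874  -0.17557114] 0.3484038713085037 yaw 0.04855332281126084 origin [0.6117323  0.00667632]
nose foot [-0.01617492  0.09036181] [0.5911908  0.09614661]
nose foot [-1.59843096e-02 -1.00674419e-05] [0.59576732 0.00589048]
nose foot [-0.01512937 -0.0882684 ] [ 0.6009048  -0.08222234]
bay3 mouth [ 0.61381927 -0.036273  ] pack in dock [-0.08888283  0.01966071]
```

jog_arm(turn=[[0, 0, 0], [0, 0, 0], [0, 0, 0], [0, 0, 0], [0, 0, 0], [0, 0, 0], [0, 0, 0], [0, 0, 0], [0, 0, 0], [0, 0, 0], [0, 0, 0]], translation=[[-0.015, 0, 0.05], [-0.015, 0, 0.11], [-0.015, 0, 0.15], [-0.015, 0, 0.17], [-0.015, 0, 0.174], [-0.015, 0, 0.174], [-0.015, 0, 0.174], [-0.015, 0, 0.174], [-0.015, 0, 0.174], [-0.015, 0, 0.174], [-0.015, 0, 0.174]], grip=[0, 0, 0, 0, 0, 0, 0.6, 0.6, 0.6, 0.6, 0.6], force=8)

```text
clock: 8.35
tool_pos: [0.5062, 0.0242, 0.0326]
eef_rot: [0.998, -0.066, 0.001, 0.0]
contact_force: [-0.4, -0.2, 6.5]
opening: 0.816
finger_force: 8.0
```

jog_arm(turn=[[0, 0, -0.03], [0, 0, -0.06], [0, 0, -0.09], [0, 0, -0.12], [0, 0, -0.15], [0, 0, -0.18], [0, 0, -0.184], [0, 0, -0.184], [0, 0, -0.184]], translation=[[0.004, 0.009, 0], [0.008, 0.018, 0], [0.012, 0.027, 0], [0.016, 0.036, 0], [0.02, 0.045, 0], [0.024, 0.054, 0], [0.0265, 0.062, 0], [0.0265, 0.062, 0], [0.0265, 0.062, 0]], grip=[0.6, 0.6, 0.6, 0.6, 0.6, 0.6, 0.6, 0.6, 0.6])

```text
clock: 9.48
tool_pos: [0.5244, -0.04, 0.0325]
eef_rot: [1.0, 0.026, 0.001, -0.0]
contact_force: [0.3, 0.7, 6.3]
opening: 0.814
finger_force: 8.0
```

```bash
python3 - <<'E'
from h import *
s=r.get_state();M=R.from_quat(s['eef_rot']).as_matrix();print(s['tool_pos'],'yaw',np.arctan2(M[1,0],M[0,0]),s['contact_force'])
save('wrist','w2.png')
for d in models.place_of('wrist','pack')[:2]: print(d['position'],d['p'])
E
```

```text
[ 0.52444199 -0.03996782  0.0325394 ] yaw 0.052496893040240994 [0.27305511 0.6564713  6.34979832]
[0.537, -0.0418, 0.0086] 0.64
```

View pics/w2.png

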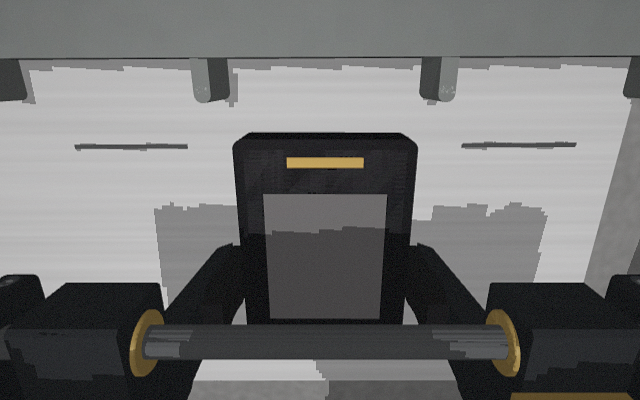

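The pack is centred at column 325 and straight between bay 3's noses at (208,100) and (440,100). Sliding it in.

jog_arm(turn=[[0, 0, 0], [0, 0, 0], [0, 0, 0], [0, 0, 0], [0, 0, 0], [0, 0, 0], [0, 0, 0]], translation=[[0.01, 0, 0], [0.02, 0, 0], [0.03, 0, 0], [0.04, 0, 0], [0.05, 0, 0], [0.058, 0, 0], [0.058, 0, 0]], grip=[0.6, 0.6, 0.6, 0.6, 0.6, 0.6, 0.6])

```text
clock: 10.45
tool_pos: [0.5814, -0.0376, 0.0319]
eef_rot: [1.0, 0.026, -0.0, 0.0]
contact_force: [-1.2, -0.6, 3.1]
opening: 0.815
finger_force: 8.0
```

jog_arm(turn=[[0, 0, 0], [0, 0, 0], [0, 0, 0], [0, 0, 0], [0, 0, 0], [0, 0, 0], [0, 0, 0], [0, 0, 0], [0, 0, 0], [0, 0, 0], [0, 0, 0], [0, 0, 0], [0, 0, 0]], translation=[[0, 0, 0], [0, 0, 0], [0, 0, 0], [0, 0, -0.02], [0, 0, -0.05], [-0.03, 0, -0.05], [-0.06, 0, -0.05], [-0.06, 0, -0.05], [-0.06, 0, -0.05], [-0.06, 0, -0.03], [-0.06, 0, 0], [-0.06, 0, 0], [-0.06, 0, 0]], grip=[0, 0, 0, 0, 0, 0.73, 0.73, 0.73, 0.73, 0.73, 0.73, 0.73, 0.73])

```text
clock: 12.08
tool_pos: [0.5228, -0.0406, 0.0323]
eef_rot: [1.0, 0.026, 0.001, 0.0]
contact_force: [0.7, 0.0, -0.3]
opening: 0.272
finger_force: 0.0
```

```bash
python3 - <<'E'
from h import *
print(r.get_state()['tool_pos']);save('wrist','w3.png')
E
```

```text
[ 0.5228353  -0.04063988  0.03233776]
```

View pics/w3.png

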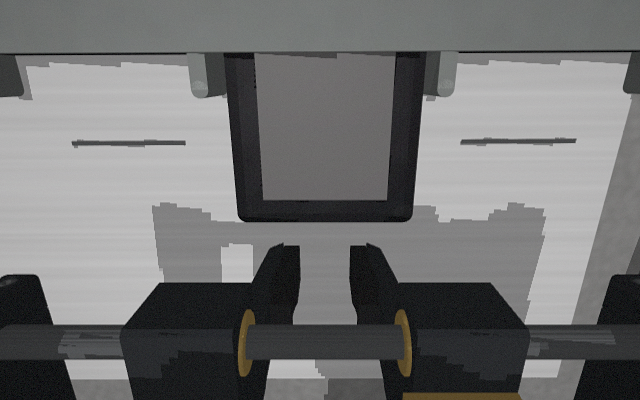

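The pack sits straight in the mouth of bay 3, with its rear end at about (326,215) and the fingers behind it. Now pushing.

jog_arm(turn=[[0, 0, 0], [0, 0, 0], [0, 0, 0], [0, 0, 0], [0, 0, 0], [0, 0, 0], [0, 0, 0], [0, 0, 0]], translation=[[0.01, 0, 0], [0.02, 0, 0], [0.03, 0, 0], [0.04, 0, 0], [0.05, 0, 0], [0.06, 0, 0], [0.07, 0, 0], [0.07, 0, 0]], grip=[0.73, 0.73, 0.73, 0.73, 0.73, 0.73, 0.73, 0.73])

```text
clock: 13.12
tool_pos: [0.594, -0.0367, 0.0318]
eef_rot: [1.0, 0.026, 0.002, -0.0]
contact_force: [0.5, 0.3, -0.7]
opening: 0.269
finger_force: 0.0
```

jog_arm(turn=[[0, 0, 0], [0, 0, 0], [0, 0, 0], [0, 0, 0]], translation=[[0.002, 0, 0], [0.004, 0, 0], [0.006, 0, 0], [0.006, 0, 0]], grip=[0.73, 0.73, 0.73, 0.73])

```text
clock: 13.62
tool_pos: [0.5979, -0.0367, 0.0316]
eef_rot: [1.0, 0.026, 0.0, 0.0]
contact_force: [-2.2, -0.4, 1.1]
opening: 0.271
finger_force: 0.8
```

jog_arm(turn=[[0, 0, 0], [0, 0, 0], [0, 0, 0]], translation=[[0.002, 0, 0], [0.004, 0, 0], [0.004, 0, 0]], grip=[0.73, 0.73, 0.73])

```text
clock: 14.0
tool_pos: [0.5986, -0.0367, 0.0315]
eef_rot: [1.0, 0.026, -0.003, 0.0]
contact_force: [-8.1, 0.4, 5.9]
opening: 0.266
finger_force: 3.9
```

The pack stopped where "home" predicts: TCP at dock x of about -15.6 mm, with the force rising. Backing off to look.

jog_arm(turn=[[0, 0, 0], [0, 0, 0], [0, 0, 0], [0, 0, 0], [0, 0, 0], [0, 0, 0], [0, 0, 0], [0, 0, 0]], translation=[[0.002, 0, 0], [0.002, 0, 0], [-0.03, 0, 0], [-0.07, 0, 0], [-0.08, 0, -0.05], [-0.08, 0, -0.1], [-0.08, 0, -0.12], [-0.08, 0, -0.12]], grip=[0.73, 0.73, 0.73, 0.73, 0.73, 0.73, 0.73, 0.73])

```text
clock: 15.0
tool_pos: [0.5241, -0.0406, 0.1534]
eef_rot: [1.0, 0.026, 0.003, 0.0]
contact_force: [-0.0, 0.5, -0.1]
opening: 0.272
finger_force: 0.0
```

```bash
python3 - <<'E'
from h import *
im=save('wrist','w4.png');s=r.get_state();print(s['tool_pos'],s['contact_force'])
for d in models.find_in('wrist','pack')[:2]: print('find',d['position'],d['p'])
for d in models.place_of('wrist','pack')[:2]: print('place',d['position'],d['p'])
E
```

```text
[ 0.52302933 -0.04057495  0.15210541] [-0.45846001 -0.25795712 -1.82056646]
find [0.6097, -0.0359, 0.027] 0.96
```

View pics/w4.png

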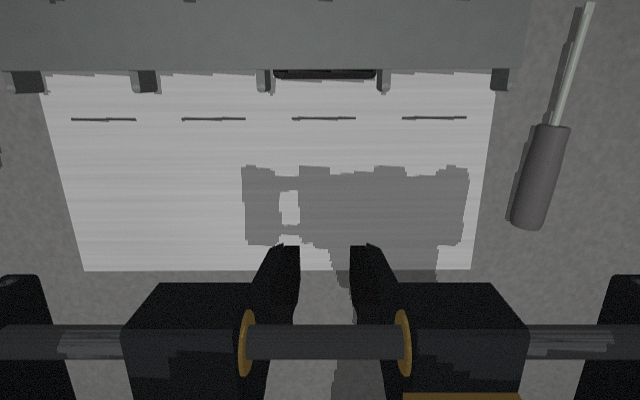

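The pack's dark rear end shows only a few mm proud of the cover, at (325,74) between bay 3's noses. The network places its visible strip at dock x of about -4 mm, which fits fully home. The bystanders in view are undisturbed and the gripper is clear.

```bash
python3 -c "
from plant import r
print(r.finish_job())"
```

```text
the job is handed in; nothing more can be done
None
```

Bay 3 was the empty one: its button went down about 11 mm. The pack is pushed home against the back of that bay and released, and the job is handed in at about 15 s; the hand-in returned no verdict.

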